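# Clear the glue jig and hold the lamp bracket level over it

## Robot

A 7-joint arm with a two-finger parallel gripper is mounted at the origin on the work surface. World frame = base frame: x ahead of the robot, y to its left, z up, the work surface at z = 0. Lengths are in m, angles in rad, forces in N, time in s.
With the tool pointing down it reaches from about 0.425 to 0.875 m from the base axis. Payload 4.7 kg.
Tool frame: the origin (TCP) lies midway between the tips of the shut fingers; the grasp point (between the pads) lies 19 mm behind it; z points along the fingers, y is the direction in which the jaws open and shut (so a half turn about z gives the same grasp; the last joint's range is limited). The gripper opens to 87 mm and grips with 3 to 60 N. Pads are 19 mm wide; open, the fingers measure 117 mm over their backs; the gripper's body (75 mm by 190 mm) begins 51 mm behind the grasp point.
Start: joints at [-1.283, 0.321, -0.07, 1.45, 0.023, 1.371, -0.057], TCP at [0.176, 0.626, 0.223] pointing down, gripper open.
Joint ranges: [-2.86, 2.86], [-0.3, 2.09], [-1.38, 1.24], [0.06, 2.45], [-1.56, 4.7], [0.09, 2.05], [-2.69, 2.69]. Speed limits (rad/s): [2.57, 2.57, 3.14, 3.14, 3.14, 3.14, 3.14].

## Interface

Orientations are given as a rotation vector (axis times angle).
In Python, from bench import * gives the robot as it stands.
- The arm moves only by the tool move_arm, never from a script. Its arguments are lists of equal length, an entry for each row: "jaw": the closure in counts, from 0 (fully open) to 255 (shut); "slide": the shift along the tool's x, y, z in cm, a list of three; "dr": the turn, a rotation vector about the tool's x, y, z in degrees, a list of three. A call has 1 to 5 rows; each row shifts and turns the commanded pose from where the row before left it, along the tool's axes as they then stand; what a row does not reach is not made up. A row lasts 1/10 s, in which the tool goes at most 50 mm and 8.59 degrees, less where a joint would pass 70% of its speed; a pose out of reach is approached as far as the arm can. A call with a gripper value outside its range is refused whole. The fingers move at their own pace and stop on an object; "force" is the grip in N (left out, the last holds). Time passes only in rows, so rows that do not move let the fingers close. It gives the time, the measured TCP pose, the force and the opening at its end, in the units of the state.
- get_state(): the state, without advancing time (a new reading comes with each control period).
- get_image(name): name is "scene" or "top" or "wrist"; returns (picture, depth): 384x512x3 uint8, red, green, blue; 384x512 float32, m along the optical axis (not along the pixel's ray), 0 where there is no reading.
- camera_params(name): a dict with "K" (3x3 intrinsics, pixels), "extrinsics" (4x4, takes a point from camera to world coordinates); the wrist camera has in their place "tool_from_camera" (4x4, takes a point from camera to tool coordinates, whose origin is the TCP and whose axes are the flange's). Camera axes: x right, y up, looking along -z (the intrinsics and any distortion apply to the point x, -y, -z); pixel columns grow to the right and rows downward; lengths in m; the calibration is good to about 2 mm. A picture is of the moment at which its call begins: read the wrist's pose just before it. camera_params takes no time and is no camera call.
- close_job(): hands the job in, once; it reports no verdict.
Trained networks look in the newest picture that a camera, given by its name, has taken for a name from the list of things; names that differ only in an ending like _2 or _b are one class to them, and where a whole thing is asked for, a point or a joint stands for the part that bears it (a point fixed in the world has none). Each returns a list of dicts, best first, with "score" (0 to 1); they miss things now and then, are a little off and sometimes report something else, mostly with a low value. They report only what shows in the picture. A call takes as long as a camera call. They do not tell look-alikes from the thing itself.
- regions_of(camera, query): "mask" (384x512 bool, what is visible of it) and "xy" ([column, row] in pixels, amid what is visible of it).
The state is a dict: "time": time; "joint_positions": joint angles; "qd": joint speeds; "joint_torque": joint torques, N m; "position": TCP position; "tool_rot": TCP orientation; "ft_force": force on the tool from outside, world axes, zero at the start; "torque": the same for the moment, N m; "grip_width": opening from 0.0 (shut) to 1.0 (fully open).
Only numpy, scipy, OpenCV 4.12 (cv2) and the standard library are available. Lean on these libraries where they do the work, as an engineer would, in place of code of your own. Each camera call takes 0.05 s, during which the arm holds its last target.

## Task

Two strays are standing on the plywood glue jig: put the glass spot lamp in the green bin and the brass lamp holder in the red bin, lowering them in rather than dropping them. Then pick up the lopsided lamp bracket by its balance point and hold it level and still about 6 cm above the jig, heavy hub over the round blue pad and orange end over the square yellow pad, ready for gluing: finish while still holding it there, without setting it down. Leave the screwdriver, pail, jar and glue gun where they are.

Things in the scene. Friction and masses are not known exactly. Their poses are not given: they have to be found in the camera images.
- jig: Fixed glue jig: plywood board 260 (x) x 80 (y) x 18 mm with two pads, tops 26 mm above the bench: round blue, 70 mm across, centred at x = -90 mm; square yellow, 50 mm, at x = +90 mm. Origin under the board's centre at bench level; x along the board, z up. At the start lamp and holder each stand on a pad, either way round, up to 8 mm off its centre.
- jig_seat (a point): Centre of the top of the round blue pad, 26 mm above the bench (axes as the jig).
- jig_rest (a point): Centre of the top of the square yellow pad, 26 mm above the bench (axes as the jig).
- green_bin: Fixed green open bin for spot lamps, outside 140 (x) x 190 (y) x 60 mm high, walls and floor 5 mm; origin under its centre at bench level, z up. One spot lamp, fixed in the bin, already stands at x = +25, y = +58 mm; the -y half is empty. The two bins may trade places.
- red_bin: Fixed red open bin for lamp holders, outside 140 (x) x 190 (y) x 60 mm high, walls and floor 5 mm; origin under its centre at bench level, z up. One brass holder, fixed in the bin, already stands at x = +25, y = +58 mm; the -y half is empty.
- lamp: Loose spot lamp, 60 g, 64 mm high, round, standing on its flat glass face: reflector 50 mm across for the lowest 8 mm, tapering to 24 mm at 29 mm height; above that a straight white ceramic neck 24 mm across, 29 to 64 mm height, the place to grip. Origin at the centre of its underside, z up through the neck.
- lamp_mid (a point): Point on the spot lamp's axis, 32 mm above its underside.
- holder: Loose brass lamp holder, about 80 g: upright plain cylinder 34 mm across (two thin rings 36 mm), 50 mm high, black for the top 10 mm. Origin at the centre of its underside, z up.
- holder_mid (a point): Point on the lamp holder's axis, 25 mm above its underside.
- bracket: Loose bracket, about 0.5 kg, on the bench: dark steel hub, 60 mm across, 42 high; aluminium bar 16 wide, 18 tall, 24 to 42 mm above the underside, bare from 30 to 166 mm from the hub's axis; light orange cylinder, 28 across, 44 high, its axis 180 mm from the hub's. It balances on the bar 53 mm from the hub's axis. Origin: centre of the hub's underside; x along the bar to the orange end, z up.
- bracket_end (a point): Centre of the underside of the bracket's orange end, 180 mm along x from the bracket's origin.
- screwdriver: Bystander: loose screwdriver lying on the bench, nearly crosswise in front of the robot; leave it.
- pail: Bystander: loose small plain steel pail without a handle, like a cup, 80 mm across, 85 mm high, beyond the jig; origin at the centre of its underside. Leave it.
- jar: Bystander: loose whitish jar with a lid, 60 mm across, 90 mm high; origin at the centre of its underside. Leave it.
- glue_gun: Bystander: loose grey glue gun lying flat on the bench, about 170 mm long, 32 mm high; leave it.
There are look-alikes about, which are no part of the job. Several things have the shape of the holder; the one meant has the colours described above.

How it is judged:
By the outcome, as a careful person would: the job done as asked, in the order asked, and still so for the second after the job is handed in, while the arm keeps its last pose, push and grip.
It also fails if it takes over 72 s, if anything falls off the work surface, if the arm or the gripper's body presses on something with over 40 N, if the wrist force passes 120 N, or if a joint passes its speed limit or range.

## Working session

There is one attempt and no reset: what is moved stays moved. The work goes in short steps, Python scripts to look and compute and a tool call to move; the robot and the scene stay as the last step left them, time stands still between calls to the robot, and variables do not carry over. Pictures are saved under pics/ and viewed, and the job is handed in when it is done.

Besides the shell and the picture viewer there is one more tool, called after "Emit:" in YAML: its name, and indented under it one key for each argument. move_arm: Moves the arm, as the interface text tells. Its arguments: {"type":"object","properties":{"jaw":{"type":"array","items":{"type":"number"}},"slide":{"type":"array","items":{"type":"array","items":{"type":"number"}}},"dr":{"type":"array","items":{"type":"array","items":{"type":"number"}}},"force":{"type":"number"}},"required":["jaw","slide","dr"]}

```bash
ls; mkdir -p pics
python3 - <<'E'
from bench import *
import cv2,numpy as np
s=get_state();print(s)
for n in("scene","top"):
    im,d=get_image(n);cv2.imwrite(f"pics/{n}0.png",im[:,:,::-1]);np.savez(f"{n}0.npz",im=im,d=d)
    print(n,camera_params(n))
print(camera_params("wrist"))
E
```

```text
pics
{'time': 0.0, 'joint_positions': array([-1.28292293,  0.32184489, -0.07010418,  1.45166838,  0.02258825,
        1.37077526, -0.05687134]), 'qd': array([ 0.00165407,  0.00090666,  0.00056072, -0.00228439, -0.00039222,
       -0.00124545,  0.00052402]), 'joint_torque': array([ 8.59646898e-04, -4.91298401e+01, -4.03448185e-01, -3.12510216e+01,
       -6.39889506e-02,  4.41322848e-02,  1.79445210e-04]), 'position': array([0.17562269, 0.62525885, 0.22145076]), 'tool_rot': array([-4.28558447e-01, -3.11203950e+00,  2.98416948e-03]), 'ft_force': array([-0.24794082,  0.33742686, -0.78884443]), 'torque': array([-0.00939068,  0.05429557, -0.00049518]), 'grip_width': 0.9979356819561573}
scene {'K': array([[456.54050906,   0.        , 259.39616985],
       [  0.        , 456.54050906, 194.07378593],
       [  0.        ,   0.        ,   1.        ]]), 'extrinsics': array([[-0.74788712, -0.44985558,  0.4881545 ,  1.1309335 ],
       [ 0.66380226, -0.51301301,  0.54422809,  0.60213984],
       [ 0.00560557,  0.73105923,  0.68229098,  0.852189  ],
       [ 0.        ,  0.        ,  0.        ,
[... 264 characters left out ...]
[-0.99978493,  0.00391132,  0.0203663 ,  0.00980423],
       [ 0.02055708,  0.05730421,  0.9981451 ,  1.36156721],
       [ 0.        ,  0.        ,  0.        ,  1.        ]])}
{'K': array([[284.69731899,   0.        , 255.67527928],
       [  0.        , 284.69731899, 196.52373607],
       [  0.        ,   0.        ,   1.        ]]), 'tool_from_camera': array([[ 5.98267715e-04,  9.69530714e-01,  2.44969054e-01,
         6.70252388e-02],
       [ 9.99999792e-01, -6.39339586e-04,  8.81408226e-05,
        -7.25371858e-04],
       [ 2.42073648e-04,  2.44968950e-01, -9.69530894e-01,
        -1.61877566e-01],
       [ 0.00000000e+00,  0.00000000e+00,  0.00000000e+00,
         1.00000000e+00]])}
```

View pics/scene0.png

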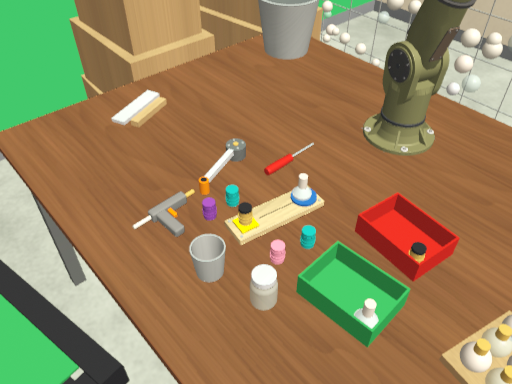

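View pics/top0.png

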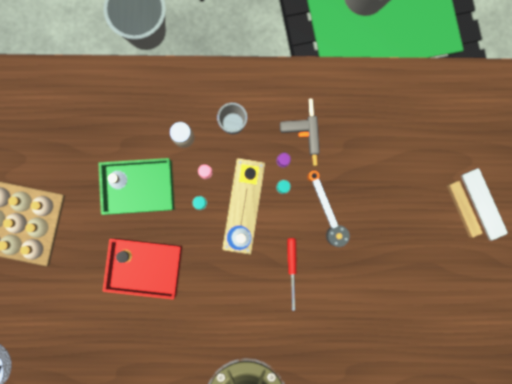

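Scene view: the lamp is on the blue pad (303,190) and the black-topped brass holder is on the yellow pad (245,213). The look-alikes are teal (232,195) and (308,236), purple (209,208), pink (277,250), and the fixed holder in the red bin (418,252). Now measuring.

```bash
cat > h.py <<'E'
from bench import *
import numpy as np,cv2
from scipy.spatial.transform import Rotation as R
def cloud(n,d,s=None):
    p=camera_params(n);K=p["K"]
    if n=="wrist":
        T=np.eye(4);T[:3,:3]=R.from_rotvec(s["tool_rot"]).as_matrix();T[:3,3]=s["position"];T=T@p["tool_from_camera"]
    else:T=p["extrinsics"]
    v,u=np.mgrid[:d.shape[0],:d.shape[1]]
    P=np.stack([(u-K[0,2])/K[0,0]*d,-(v-K[1,2])/K[1,1]*d,-d],-1)
    return P@T[:3,:3].T+T[:3,3]
def st():
    s=get_state();return {k:np.round(v,4) for k,v in s.items() if k in("time","position","tool_rot","ft_force","torque","grip_width")}
E
python3 - <<'E'
from h import *
z=np.load("top0.npz");im,d=z["im"],z["d"];C=cloud("top",d)
# refresh
for q in["jig","green_bin","red_bin","lamp","holder","bracket","bracket_end","screwdriver","pail","jar","glue_gun"]:
    for r in regions_of("top",q)[:6]:
        m=r["mask"];ok=m&(d>0);P=C[ok]
        u=np.where(m);
        if len(P)==0:continue
        (c,sz,a)=cv2.minAreaRect(P[:,:2].astype(np.float32))
        print(q,round(r["score"],2),np.round(r["xy"]),"n",m.sum(),"med",np.round(np.median(P,0),3),"zmax",np.round(np.percentile(P[:,2],[2,98]),3),"rect",np.round(c,3),np.round(sz,3),round(a,1))
E
python3 - <<'E'
import cv2
a=cv2.imread("pics/top0.png")[90:260,190:370];cv2.imwrite("pics/crop0.png",cv2.resize(a,None,fx=3.5,fy=3.5,interpolation=2))
a=cv2.imread("pics/scene0.png")[130:280,130:340];cv2.imwrite("pics/crop1.png",cv2.resize(a,None,fx=3.5,fy=3.5,interpolation=2))
E
```

```text
jig 0.89 [244. 205.] n 2295 med [0.547 0.008 0.018] zmax [0.001 0.03 ] rect [0.544 0.009] [0.086 0.266] 82.1
jig 0.56 [140. 188.] n 3861 med [0.598 0.311 0.006] zmax [-0.001  0.064] rect [0.599 0.311] [0.153 0.211] 2.9
jig 0.32 [332. 225.] n 861 med [ 0.489 -0.232  0.041] zmax [-0.     0.047] rect [ 0.531 -0.218] [0.229 0.059] 26.6
green_bin 0.59 [139. 186.] n 3841 med [0.597 0.31  0.006] zmax [-0.001  0.064] rect [0.6   0.313] [0.153 0.212] 3.5
red_bin 0.86 [144. 268.] n 4034 med [0.368 0.29  0.006] zmax [-0.002  0.061] rect [0.368 0.292] [0.211 0.156] 84.2
lamp 0.83 [240. 233.] n 274 med [0.458 0.016 0.044] zmax [0.026 0.093] rect [0.457 0.016] [0.049 0.049] 45.6
lamp 0.43 [329. 226.] n 751 med [ 0.487 -0.233  0.041] zmax [0.019 0.048] rect [ 0.536 -0.222] [0.217 0.057] 22.2
holder 0.52 [284. 159.] n 154 med [ 0.671 -0.102  0.048] zmax [0.002 0.053] rect [ 0.674 -0.104] [0.035 0.04 ] 33.3
holder 0.47 [207. 170.] n 112 med [0.636 0.116 0.049] zmax [0.023 0.054] rect [0.636 0.115] [0.029 0.029] 86.9
holder 0.46 [204. 205.] n 132 med [0.551 0.129 0.048] zmax [0.024 0.053] rect [0.551 
[... 480 characters left out ...]
0.058] 17.2
screwdriver 0.88 [293. 262.] n 389 med [ 0.392 -0.129  0.021] zmax [0.01  0.028] rect [ 0.354 -0.127] [0.197 0.023] 0.4
screwdriver 0.66 [330. 222.] n 759 med [ 0.495 -0.232  0.041] zmax [0.021 0.048] rect [ 0.537 -0.224] [0.218 0.057] 20.4
pail 0.55 [232. 118.] n 711 med [0.792 0.043 0.028] zmax [-0.001  0.087] rect [0.791 0.044] [0.08  0.098] 89.5
jar 0.69 [183. 134.] n 483 med [0.732 0.177 0.087] zmax [-0.002  0.093] rect [0.744 0.187] [0.077 0.06 ] 45.4
jar 0.66 [138. 187.] n 3786 med [0.597 0.31  0.006] zmax [-0.001  0.064] rect [0.595 0.303] [0.143 0.193] 4.1
glue_gun 0.61 [310. 128.] n 825 med [ 0.761 -0.177  0.027] zmax [0.006 0.037] rect [ 0.753 -0.146] [0.187 0.105] 1.3
```

View pics/crop0.png

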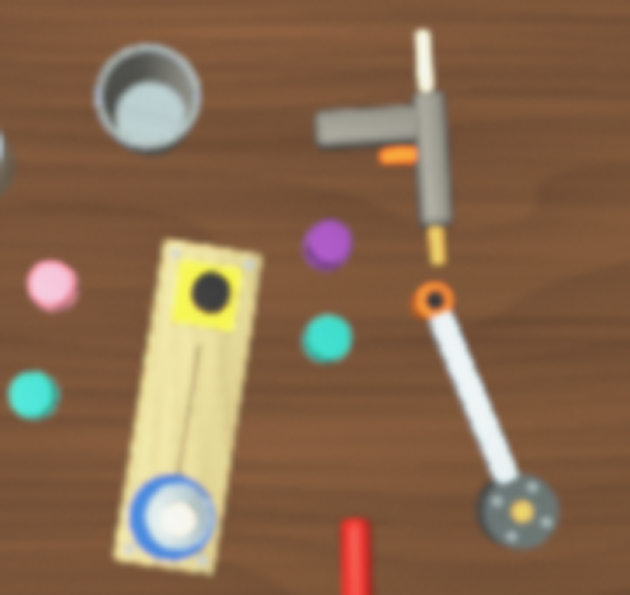

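View pics/crop1.png

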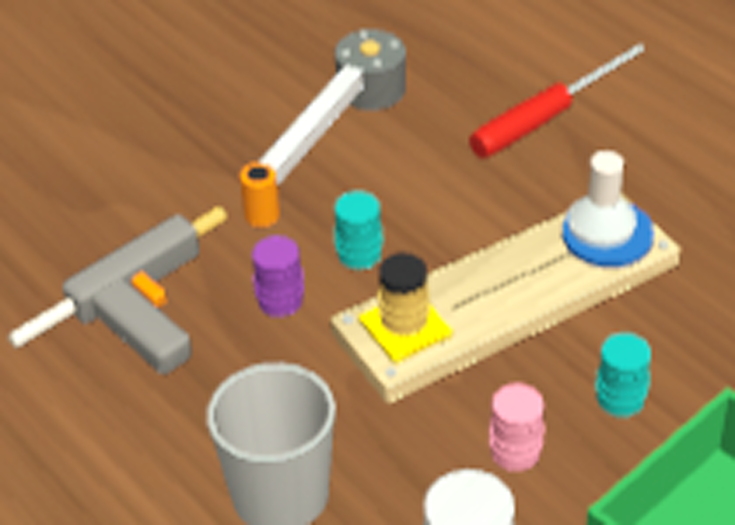

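The crop confirms it: the cylinder on the yellow pad has a brass body and a black top, and the others are teal, pink or purple in one colour. Now precise positions by height and colour.

Run:
```python
from h import *
from scipy.ndimage import label
for n in("top","scene"):
    z=np.load(n+"0.npz");im,d=z["im"].astype(int),z["d"];C=cloud(n,d)
    X,Y,Z=C[...,0],C[...,1],C[...,2]
    hsv=cv2.cvtColor(z["im"],cv2.COLOR_RGB2HSV);H,S,V=[hsv[...,i].astype(int) for i in range(3)]
    def rep(nm,m):
        m=m&(d>0)
        if m.sum()<4: print(n,nm,m.sum());return
        P=C[m];c,sz,a=cv2.minAreaRect(P[:,:2].astype(np.float32))
        print(n,nm,m.sum(),"mean",np.round(P.mean(0),4),"mid",np.round((P.min(0)+P.max(0))/2,4),"rect",np.round(c,4),np.round(sz,3),round(a,1),"z",np.round(np.percentile(P[:,2],[2,50,98]),3))
    def box(x,y,r): return (abs(X-x)<r)&(abs(Y-y)<r)
    rep("lamp neck",box(.457,.011,.045)&(Z>.075))
    rep("lamp all",box(.457,.011,.045)&(Z>.034))
    rep("holder top",box(.62,-.01,.045)&(Z>.066))
    rep("blue",box(.45,.02,.06)&(H>100)&(H<125)&(S>120)&(Z>.015))
    rep("yellow",box(.62,-.01,.06)&(H>25)&(H<35)&(S>180)&(V>180)&(Z>.015))
    rep("board",box(.545,.008,.17)&(abs(Y-.008)<.08)&(Z>.012)&(Z<.032))
    rep("hub",box(.46,-.243,.05)&(Z>.025)&(S<100))
    rep("bar",box(.53,-.22,.12)&(Z>.034)&(S<60)&(V>170))
    rep("orange",box(.615,-.19,.04)&(Z>.030)&(H<18)&(S>150)&(V>150))
    g=(H>50)&(H<80)&(S>120);rr=((H<6)|(H>174))&(S>150)
    rep("green rim",box(.6,.31,.15)&g&(Z>.052)); rep("red rim",box(.37,.29,.15)&rr&(Z>.052))
    rep("glamp",box(.6,.31,.10)&(Z>.055)&~g); rep("rholder",box(.37,.29,.10)&(Z>.043)&~rr)
```

```text
top lamp neck 63 mean [0.4559 0.0159 0.0895] mid [0.4551 0.0157 0.0887] rect [0.4551 0.0157] [0.021 0.021] 0.4 z [0.084 0.089 0.094]
top lamp all 237 mean [0.4569 0.0158 0.0556] mid [0.4558 0.0159 0.0649] rect [0.4556 0.016 ] [0.047 0.047] 45.2 z [0.035 0.046 0.094]
top holder top 119 mean [ 0.6309 -0.0085  0.0754] mid [ 0.6308 -0.0092  0.0739] rect [ 0.6308 -0.0092] [0.031 0.03 ] 0.1 z [0.07  0.076 0.08 ]
top blue 87 mean [0.4526 0.0404 0.0259] mid [0.4538 0.0341 0.0248] rect [0.4534 0.035 ] [0.059 0.035] 3.0 z [0.02  0.026 0.03 ]
top yellow 0
top board 2167 mean [0.5466 0.0089 0.0189] mid [0.5438 0.009  0.022 ] rect [0.5437 0.0084] [0.08 0.26] 81.2 z [0.013 0.018 0.029]
top hub 411 mean [ 0.4663 -0.2508  0.0407] mid [ 0.4701 -0.2538  0.0377] rect [ 0.4698 -0.2542] [0.058 0.077] 88.2 z [0.031 0.041 0.046]
top bar 307 mean [ 0.549  -0.2177  0.0409] mid [ 0.5504 -0.2166  0.0419] rect [ 0.55   -0.2178] [0.141 0.018] 22.3 z [0.035 0.041 0.046]
top orange 56 mean [ 0.6286 -0.1848  0.0433] mid [ 0.6276 -0.1858  0.0432] rect [ 0.629 -0.185] [0.022 0.026] 22.2 z [0.038 0.043 0.048]
top gree
[... 1602 characters left out ...]
 [0.035 0.04  0.044]
scene orange 50 mean [ 0.6313 -0.1794  0.0383] mid [ 0.6303 -0.1837  0.0385] rect [ 0.6278 -0.1827] [0.029 0.024] 24.7 z [0.031 0.038 0.045]
scene green rim 1033 mean [0.5999 0.309  0.0576] mid [0.5955 0.3043 0.0577] rect [0.5964 0.3045] [0.144 0.191] 4.0 z [0.052 0.058 0.062]
scene red rim 819 mean [0.3778 0.2901 0.0572] mid [0.3744 0.2835 0.0576] rect [0.3728 0.2842] [0.192 0.145] 83.1 z [0.052 0.058 0.061]
scene glamp 145 mean [0.6211 0.3667 0.0656] mid [0.5892 0.3755 0.063 ] rect [0.5895 0.3742] [0.135 0.045] 1.8 z [0.057 0.067 0.071]
scene rholder 177 mean [0.4084 0.3407 0.0523] mid [0.3811 0.3554 0.0522] rect [0.379  0.3519] [0.049 0.137] 81.2 z [0.044 0.053 0.058]
```

```bash
cat >> h.py <<'E'
def go(pos,yaw=None,mm=45):
    """print tool-frame slide (cm) from measured pose to pos, and turn about tool z to bring tool y to yaw(deg)"""
    s=get_state();M=R.from_rotvec(s["tool_rot"]).as_matrix()
    d=M.T@(np.array(pos)-s["position"])*100
    y=np.degrees(np.arctan2(M[1,1],M[0,1]));
    print("t",round(s["time"],2),"pos",np.round(s["position"],4),"jawang",round(y,2),"tilt z",np.round(M[:,2],4),"F",np.round(s["ft_force"],1),"w",round(float(s["grip_width"])*87,1))
    print(" slide total cm",np.round(d,2),"rows",int(np.ceil(np.linalg.norm(d)*10/mm)),"per row",np.round(d/np.ceil(np.linalg.norm(d)*10/mm),2))
    if yaw is not None:
        e=(y-yaw+90)%180-90; print(" turn about tool z (deg)",round(e,2))   # tool z down: +turn lowers world yaw
    return M
E
python3 -c "
from h import *
go([.46,.25,.20]);go([.456,.016,.15])"
```

```text
t 0.65 pos [0.1758 0.6258 0.2226] jawang 74.31 tilt z [ 1.e-04  1.e-04 -1.e+00] F [ 0.4 -0.4  0.6] w 86.7
 slide total cm [-37.52 -28.5    2.26] rows 11 per row [-3.41 -2.59  0.21]
t 0.65 pos [0.1758 0.6258 0.2226] jawang 74.31 tilt z [ 1.e-04  1.e-04 -1.e+00] F [ 0.4 -0.4  0.6] w 86.7
 slide total cm [-43.47 -51.13   7.26] rows 16 per row [-2.72 -3.2   0.45]
```

Emit:
move_arm:
  jaw: [0,0,0,0,0]
  slide:
    - [-3.4,-2.6,0]
    - [-3.4,-2.6,0]
    - [-3.4,-2.6,0]
    - [-3.4,-2.6,0]
    - [-3.4,-2.6,0]
  dr:
    - [0,0,0]
    - [0,0,0]
    - [0,0,0]
    - [0,0,0]
    - [0,0,0]
  force: 20

```text
time: 1.15
position: [0.3052, 0.4532, 0.2228]
tool_rot: [0.429, 3.112, 0.001]
ft_force: [1.4, 0.4, 0.4]
grip_width: 1.001
```

Emit:
move_arm:
  jaw: [0,0,0,0,0]
  slide:
    - [-3.4,-2.6,0]
    - [-3.4,-2.6,0]
    - [-3.4,-2.6,0]
    - [-3.4,-2.6,0.5]
    - [-3.4,-2.6,0.5]
  dr:
    - [0,0,0]
    - [0,0,0]
    - [0,0,0]
    - [0,0,0]
    - [0,0,0]

```text
time: 1.65
position: [0.4338, 0.2822, 0.213]
tool_rot: [0.428, 3.111, 0.002]
ft_force: [0.7, 0.1, 0.2]
grip_width: 0.998
```

```bash
python3 -c "
from h import *
go([.456,.016,.16],80)"
```

```text
t 1.65 pos [0.4338 0.2822 0.213 ] jawang 74.32 tilt z [ 0.001   0.0011 -1.    ] F [0.7 0.1 0.2] w 86.8
 slide total cm [ -9.33 -25.04   5.27] rows 7 per row [-1.33 -3.58  0.75]
 turn about tool z (deg) -5.68
```

Emit:
move_arm:
  jaw: [0,0,0,0,0]
  slide:
    - [-1.33,-3.6,0.75]
    - [-1.33,-3.6,0.75]
    - [-1.33,-3.6,0.75]
    - [-1.33,-3.6,0.75]
    - [-1.33,-3.6,0.75]
  dr:
    - [0,0,0]
    - [0,0,0]
    - [0,0,0]
    - [0,0,0]
    - [0,0,0]

```text
time: 2.15
position: [0.4482, 0.0908, 0.1751]
tool_rot: [0.428, 3.111, 0.001]
ft_force: [0.3, 0.1, 0.2]
grip_width: 1.0
```

Emit:
move_arm:
  jaw: [0,0,0,0]
  slide:
    - [-1.33,-3.6,0.75]
    - [-1.33,-3.4,0.75]
    - [0,0,0]
    - [0,0,0]
  dr:
    - [0,0,0]
    - [0,0,0]
    - [0,0,0]
    - [0,0,0]

```text
time: 2.55
position: [0.4549, 0.0173, 0.1602]
tool_rot: [0.432, 3.112, 0.001]
ft_force: [-0.9, 1.3, -0.7]
grip_width: 1.002
```

Run:
```python
from h import *
s=get_state();im,d=get_image("wrist");cv2.imwrite("pics/w1.png",im[:,:,::-1])
C=cloud("wrist",d,s);X,Y,Z=[C[...,i] for i in range(3)]
m=(abs(X-.456)<.05)&(abs(Y-.016)<.05)&(Z>.075)&(Z<.11)&(d>0)
P=C[m];print(m.sum(),P.mean(0),(P.min(0)+P.max(0))/2,cv2.minAreaRect(P[:,:2].astype(np.float32)),np.percentile(P[:,2],[2,50,98]))
go([.456,.016,.026+.033])
```

```text
655 [0.45295741 0.01501602 0.08871831] [0.45422157 0.01484559 0.0836434 ] ((0.45416951179504395, 0.014744136482477188), (0.02293497882783413, 0.02317182905972004), 11.956085205078125) [0.07791506 0.08955186 0.09086352]
t 2.6 pos [0.455  0.0185 0.1603] jawang 74.33 tilt z [ 5.e-04  9.e-04 -1.e+00] F [0.4 1.7 0.1] w 86.8
 slide total cm [-0.16 -0.22 10.13] rows 3 per row [-0.05 -0.07  3.38]
```

View pics/w1.png

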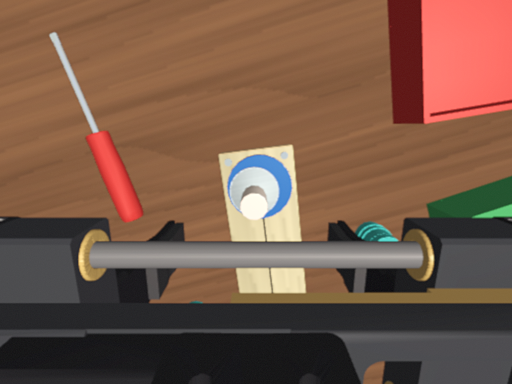

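Wrist view: the lamp neck (254,204) is centred between the fingers, and the reading agrees within 2 mm. Descending to grip.

Emit:
move_arm:
  jaw: [0,0,0,0,0]
  slide:
    - [-0.1,-0.2,3.5]
    - [0,-0.1,3.5]
    - [0,0,2.2]
    - [0,0,0.9]
    - [0,0,0]
  dr:
    - [0,0,0]
    - [0,0,0]
    - [0,0,0]
    - [0,0,0]
    - [0,0,0]
  force: 20

```text
time: 3.1
position: [0.4543, 0.0156, 0.0584]
tool_rot: [-0.425, -3.111, 0.001]
ft_force: [0.5, -0.0, 0.1]
grip_width: 1.001
```

Emit:
move_arm:
  jaw: [255,255,255,255,255]
  slide:
    - [0,0,0]
    - [0,0,0]
    - [0,0,0]
    - [0,0,0]
    - [0,0,0]
  dr:
    - [0,0,0]
    - [0,0,0]
    - [0,0,0]
    - [0,0,0]
    - [0,0,0]
  force: 20

```text
time: 3.6
position: [0.4553, 0.0146, 0.0595]
tool_rot: [0.429, 3.111, 0.001]
ft_force: [-0.2, -0.3, 0.2]
grip_width: 0.629
```

Emit:
move_arm:
  jaw: [255,255,255,255,255]
  slide:
    - [0,0,0]
    - [0,0,0]
    - [0,0,0]
    - [0,0,0]
    - [0,0,0]
  dr:
    - [0,0,0]
    - [0,0,0]
    - [0,0,0]
    - [0,0,0]
    - [0,0,0]

```text
time: 4.1
position: [0.455, 0.0146, 0.059]
tool_rot: [-0.429, -3.112, -0.0]
ft_force: [-0.6, -0.2, 0.2]
grip_width: 0.268
```

```bash
python3 -c "
from h import *
go([.598,.2585,.18])"
```

```text
t 4.1 pos [0.455  0.0146 0.059 ] jawang 74.32 tilt z [-0.  0. -1.] F [-0.6 -0.2  0.2] w 23.3
 slide total cm [ -7.17  27.35 -12.1 ] rows 7 per row [-1.02  3.91 -1.73]
```

Gripped (23.3 mm ≈ 24 mm neck). Lift, then move over the green bin.

Emit:
move_arm:
  jaw: [255,255,255,255,255]
  slide:
    - [0,0,-1.5]
    - [0,0,-3.5]
    - [0,0,-3.5]
    - [-0.5,2,-2.5]
    - [-1,3.7,-1]
  dr:
    - [0,0,0]
    - [0,0,0]
    - [0,0,0]
    - [0,0,0]
    - [0,0,0]

```text
time: 4.6
position: [0.4862, 0.0637, 0.1823]
tool_rot: [0.435, 3.107, 0.004]
ft_force: [0.6, 0.4, -0.8]
grip_width: 0.267
```

Emit:
move_arm:
  jaw: [255,255,255,255,255]
  slide:
    - [-1,3.9,0]
    - [-1,3.9,0]
    - [-1,3.9,0]
    - [-1,3.9,0]
    - [-1,3.9,0]
  dr:
    - [0,0,0]
    - [0,0,0]
    - [0,0,0]
    - [0,0,0]
    - [0,0,0]

```text
time: 5.1
position: [0.5862, 0.2411, 0.1785]
tool_rot: [-0.428, -3.112, 0.001]
ft_force: [1.3, -0.6, -0.1]
grip_width: 0.268
```

Emit:
move_arm:
  jaw: [255,255,255]
  slide:
    - [-0.5,2,0]
    - [0,0,0]
    - [0,0,0]
  dr:
    - [0,0,0]
    - [0,0,0]
    - [0,0,0]

```text
time: 5.4
position: [0.5956, 0.257, 0.1782]
tool_rot: [-0.428, -3.111, 0.003]
ft_force: [-0.3, -2.2, -0.7]
grip_width: 0.269
```

Run:
```python
from h import *
s=get_state();im,d=get_image("wrist");im2,_=get_image("scene")
cv2.imwrite("pics/w2.png",np.hstack([cv2.resize(im,(400,300)),cv2.resize(im2,(400,300))])[:,:,::-1])
go([.598,.2585,.005+.033])
```

```text
t 5.5 pos [0.5958 0.2557 0.179 ] jawang 74.21 tilt z [-4.e-04 -9.e-04 -1.e+00] F [ 0.1 -0.4 -0.3] w 23.5
 slide total cm [-0.14  0.34 14.1 ] rows 4 per row [-0.03  0.08  3.52]
```

View pics/w2.png

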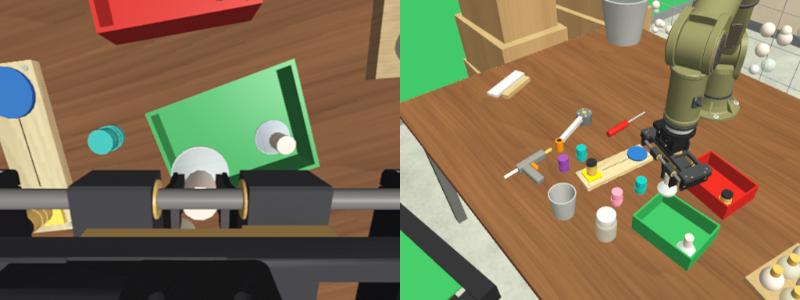

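The lamp is held upright over the empty half of the green bin. Lowering it slowly.

Emit:
move_arm:
  jaw: [255,255,255,255,255]
  slide:
    - [0,0.3,4]
    - [0,0,4]
    - [0,0,3]
    - [0,0,1.5]
    - [0,0,0.8]
  dr:
    - [0,0,0]
    - [0,0,0]
    - [0,0,0]
    - [0,0,0]
    - [0,0,0]

```text
time: 6.0
position: [0.5962, 0.2591, 0.0451]
tool_rot: [-0.431, -3.111, 0.002]
ft_force: [0.8, 1.0, 0.7]
grip_width: 0.273
```

Emit:
move_arm:
  jaw: [255,255,255,255,255]
  slide:
    - [0,0,0.3]
    - [0,0,0.2]
    - [0,0,0.2]
    - [0,0,0.1]
    - [0,0,0]
  dr:
    - [0,0,0]
    - [0,0,0]
    - [0,0,0]
    - [0,0,0]
    - [0,0,0]

```text
time: 6.5
position: [0.5971, 0.2606, 0.0386]
tool_rot: [0.428, 3.112, 0.001]
ft_force: [0.0, 0.1, -0.6]
grip_width: 0.269
```

Emit:
move_arm:
  jaw: [255,255,255]
  slide:
    - [0,0,0.1]
    - [0,0,0.05]
    - [0,0,0]
  dr:
    - [0,0,0]
    - [0,0,0]
    - [0,0,0]

```text
time: 6.8
position: [0.5972, 0.2607, 0.038]
tool_rot: [0.428, 3.112, 0.001]
ft_force: [-2.2, -0.5, 5.5]
grip_width: 0.27
```

Floor contact (5.5 N up). Opening partway.

Emit:
move_arm:
  jaw: [150,130,110,110,110]
  slide:
    - [0,0,0]
    - [0,0,0]
    - [0,0,0]
    - [0,0,0]
    - [0,0,0]
  dr:
    - [0,0,0]
    - [0,0,0]
    - [0,0,0]
    - [0,0,0]
    - [0,0,0]

```text
time: 7.3
position: [0.5967, 0.2603, 0.0364]
tool_rot: [-0.429, -3.112, 0.0]
ft_force: [0.5, 0.1, -0.3]
grip_width: 0.548
```

Emit:
move_arm:
  jaw: [110,110,110,60,0]
  slide:
    - [0,0,-1.5]
    - [0,0,-4]
    - [0,0,-4.5]
    - [0,0,-4]
    - [0,0,0]
  dr:
    - [0,0,0]
    - [0,0,0]
    - [0,0,0]
    - [0,0,0]
    - [0,0,0]

```text
time: 7.8
position: [0.6008, 0.2617, 0.1854]
tool_rot: [0.428, 3.101, 0.012]
ft_force: [0.9, 0.4, -0.1]
grip_width: 0.675
```

Run:
```python
from h import *
im2,_=get_image("scene");cv2.imwrite("pics/s3.png",cv2.resize(im2[170:350,270:430],None,fx=3,fy=3)[:,:,::-1])
go([.631,-.008,.17])
```

```text
t 7.85 pos [0.5992 0.2611 0.1818] jawang 74.3 tilt z [ 0.0074  0.0041 -1.    ] F [ 0.3 -0.1 -0.7] w 62.4
 slide total cm [-10.34 -25.05   1.09] rows 7 per row [-1.48 -3.58  0.16]
```

View pics/s3.png

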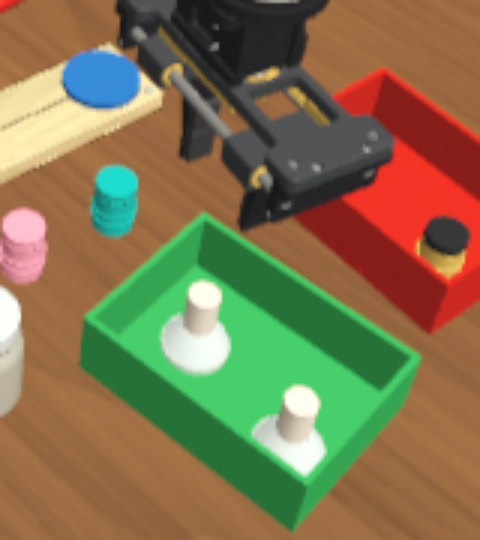

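Both lamps stand upright in the green bin, the placed one in its empty half. Next, the holder.

Emit:
move_arm:
  jaw: [0,0,0,0,0]
  slide:
    - [-1.5,-3.6,0.1]
    - [-1.5,-3.6,0.1]
    - [-1.5,-3.6,0.1]
    - [-1.5,-3.6,0.1]
    - [-1.5,-3.6,0.1]
  dr:
    - [0,0,0]
    - [0,0,0]
    - [0,0,0]
    - [0,0,0]
    - [0,0,0]

```text
time: 8.35
position: [0.6195, 0.0652, 0.1707]
tool_rot: [-0.428, -3.111, 0.001]
ft_force: [0.4, 0.2, -0.5]
grip_width: 0.996
```

Emit:
move_arm:
  jaw: [0,0,0,0]
  slide:
    - [-1.5,-3.6,0.1]
    - [-1.5,-3.6,0.1]
    - [0,0,0]
    - [0,0,0]
  dr:
    - [0,0,0]
    - [0,0,0]
    - [0,0,0]
    - [0,0,0]

```text
time: 8.75
position: [0.629, -0.0121, 0.1688]
tool_rot: [-0.433, -3.11, 0.0]
ft_force: [-0.5, 0.2, -0.0]
grip_width: 0.997
```

Run:
```python
from h import *
s=get_state();im,d=get_image("wrist");cv2.imwrite("pics/w4.png",im[:,:,::-1])
C=cloud("wrist",d,s);X,Y,Z=[C[...,i] for i in range(3)]
m=(abs(X-.631)<.04)&(abs(Y+.008)<.04)&(Z>.066)&(Z<.09)&(d>0)
P=C[m];print(m.sum(),P.mean(0),(P.min(0)+P.max(0))/2,cv2.minAreaRect(P[:,:2].astype(np.float32)),np.percentile(P[:,2],[2,50,98]))
go([.631,-.008,.026+.016])
```

```text
1031 [ 0.62886922 -0.0094549   0.07539963] [ 0.62944272 -0.00970982  0.07194102] ((0.6297950148582458, -0.0095168836414814), (0.032457515597343445, 0.033118296414613724), 73.76305389404297) [0.06951908 0.07564539 0.07695088]
t 8.8 pos [ 0.6291 -0.01    0.1688] jawang 74.3 tilt z [-1.5e-03  8.0e-04 -1.0e+00] F [-0.6  0.4 -0.3] w 86.8
 slide total cm [-0.14  0.24 12.68] rows 3 per row [-0.05  0.08  4.23]
```

View pics/w4.png

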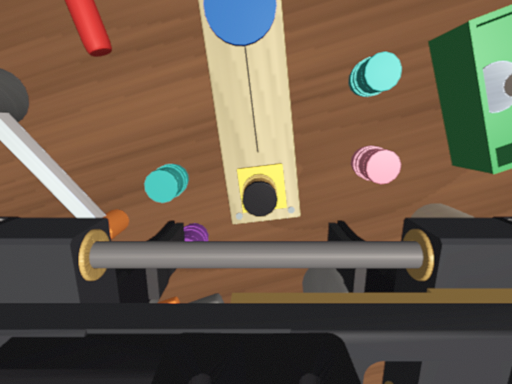

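Black top (260,198) sits between the fingers on the yellow pad; descend.

Emit:
move_arm:
  jaw: [0,0,0,0,0]
  slide:
    - [-0.1,0.1,4]
    - [0,0,4]
    - [0,0,3]
    - [0,0,1.6]
    - [0,0,0]
  dr:
    - [0,0,0]
    - [0,0,0]
    - [0,0,0]
    - [0,0,0]
    - [0,0,0]

```text
time: 9.3
position: [0.6289, -0.0082, 0.0409]
tool_rot: [-0.425, -3.108, 0.001]
ft_force: [0.0, -0.7, 0.1]
grip_width: 1.0
```

Emit:
move_arm:
  jaw: [255,255,255,255,255]
  slide:
    - [0,0,0]
    - [0,0,0]
    - [0,0,0]
    - [0,0,0]
    - [0,0,0]
  dr:
    - [0,0,0]
    - [0,0,0]
    - [0,0,0]
    - [0,0,0]
    - [0,0,0]
  force: 20

```text
time: 9.8
position: [0.6314, -0.01, 0.0443]
tool_rot: [0.429, 3.111, 0.001]
ft_force: [0.6, 0.6, 0.3]
grip_width: 0.63
```

Emit:
move_arm:
  jaw: [255,255,255,255]
  slide:
    - [0,0,0]
    - [0,0,0]
    - [0,0,0]
    - [0,0,0]
  dr:
    - [0,0,0]
    - [0,0,0]
    - [0,0,0]
    - [0,0,0]

```text
time: 10.2
position: [0.631, -0.0099, 0.0436]
tool_rot: [0.429, 3.112, 0.0]
ft_force: [0.3, -0.7, 0.8]
grip_width: 0.387
```

```bash
python3 -c "
from h import *
go([.388,.2415,.17])"
```

```text
t 10.2 pos [ 0.631  -0.0099  0.0436] jawang 74.31 tilt z [ 0.e+00  1.e-04 -1.e+00] F [ 0.3 -0.7  0.8] w 33.7
 slide total cm [ 30.19  17.63 -12.64] rows 9 per row [ 3.35  1.96 -1.4 ]
```

Emit:
move_arm:
  jaw: [255,255,255,255,255]
  slide:
    - [0,0,-1.5]
    - [0,0,-3.5]
    - [0,0,-3.5]
    - [2,1.2,-2.5]
    - [3.6,2.1,-1.6]
  dr:
    - [0,0,0]
    - [0,0,0]
    - [0,0,0]
    - [0,0,0]
    - [0,0,0]

```text
time: 10.7
position: [0.588, 0.0341, 0.1732]
tool_rot: [0.437, 3.105, -0.001]
ft_force: [-0.6, 1.3, -0.9]
grip_width: 0.38
```

Emit:
move_arm:
  jaw: [255,255,255,255,255]
  slide:
    - [3.8,2.2,0]
    - [3.8,2.2,0]
    - [3.8,2.2,0]
    - [3.8,2.2,0]
    - [3.8,2.2,0]
  dr:
    - [0,0,0]
    - [0,0,0]
    - [0,0,0]
    - [0,0,0]
    - [0,0,0]

```text
time: 11.2
position: [0.4317, 0.1951, 0.1708]
tool_rot: [0.429, 3.111, 0.002]
ft_force: [-0.7, 1.2, -1.2]
grip_width: 0.384
```

Emit:
move_arm:
  jaw: [255,255,255,255,255]
  slide:
    - [3.5,2.2,0]
    - [1.8,1.1,0]
    - [0,0,0]
    - [0,0,0]
    - [0,0,0]
  dr:
    - [0,0,0]
    - [0,0,0]
    - [0,0,0]
    - [0,0,0]
    - [0,0,0]

```text
time: 11.7
position: [0.3918, 0.2392, 0.1701]
tool_rot: [0.432, 3.111, 0.0]
ft_force: [0.2, -1.1, -1.9]
grip_width: 0.383
```

Run:
```python
from h import *
s=get_state();im,d=get_image("wrist");im2,_=get_image("scene")
cv2.imwrite("pics/w5.png",np.hstack([cv2.resize(im,(400,300)),cv2.resize(im2,(400,300))])[:,:,::-1])
go([.388,.2415,.005+.0176])
```

```text
t 11.8 pos [0.3917 0.2392 0.1698] jawang 74.16 tilt z [ 4.e-04 -0.e+00 -1.e+00] F [ 0.8 -0.1 -0.9] w 32.9
 slide total cm [ 0.42  0.12 14.72] rows 4 per row [0.1  0.03 3.68]
```

View pics/w5.png

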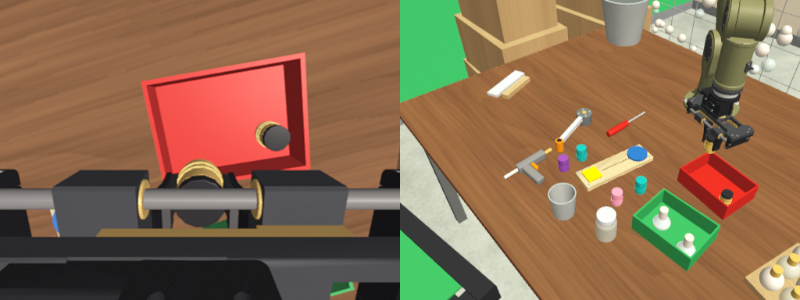

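Emit:
move_arm:
  jaw: [255,255,255,255,255]
  slide:
    - [0.4,0.1,4]
    - [0,0,4]
    - [0,0,3.5]
    - [0,0,1.7]
    - [0,0,0.7]
  dr:
    - [0,0,0]
    - [0,0,0]
    - [0,0,0]
    - [0,0,0]
    - [0,0,0]

```text
time: 12.3
position: [0.3864, 0.2406, 0.0286]
tool_rot: [-0.431, -3.109, 0.005]
ft_force: [1.1, 0.0, -0.2]
grip_width: 0.385
```

Emit:
move_arm:
  jaw: [255,255,255,255,255]
  slide:
    - [0,0,0.3]
    - [0,0,0.2]
    - [0,0,0.2]
    - [0,0,0.1]
    - [0,0,0]
  dr:
    - [0,0,0]
    - [0,0,0]
    - [0,0,0]
    - [0,0,0]
    - [0,0,0]

```text
time: 12.8
position: [0.3874, 0.2427, 0.023]
tool_rot: [0.428, 3.112, 0.001]
ft_force: [0.2, 0.9, -1.3]
grip_width: 0.388
```

Emit:
move_arm:
  jaw: [255,255,255]
  slide:
    - [0,0,0.1]
    - [0,0,0.1]
    - [0,0,0]
  dr:
    - [0,0,0]
    - [0,0,0]
    - [0,0,0]

```text
time: 13.1
position: [0.3875, 0.2427, 0.0224]
tool_rot: [0.429, 3.112, 0.001]
ft_force: [-3.8, -3.0, 14.3]
grip_width: 0.385
```

Contact. Release and rise.

Emit:
move_arm:
  jaw: [130,110,100,100,100]
  slide:
    - [0,0,0]
    - [0,0,0]
    - [0,0,0]
    - [0,0,0]
    - [0,0,0]
  dr:
    - [0,0,0]
    - [0,0,0]
    - [0,0,0]
    - [0,0,0]
    - [0,0,0]

```text
time: 13.6
position: [0.387, 0.2423, 0.0204]
tool_rot: [-0.429, -3.112, 0.0]
ft_force: [0.1, -0.8, 0.9]
grip_width: 0.598
```

Emit:
move_arm:
  jaw: [90,90,90,60,0]
  slide:
    - [0,0,-1.5]
    - [0,0,-4]
    - [0,0,-4.5]
    - [0,0,-4.5]
    - [0,0,-2]
  dr:
    - [0,0,0]
    - [0,0,0]
    - [0,0,0]
    - [0,0,0]
    - [0,0,0]

```text
time: 14.1
position: [0.3888, 0.2435, 0.1899]
tool_rot: [0.428, 3.108, 0.008]
ft_force: [0.4, 0.1, -0.7]
grip_width: 0.755
```

Run:
```python
from h import *
im2,_=get_image("scene");cv2.imwrite("pics/s6.png",cv2.resize(im2[130:350,270:490],None,fx=2.5,fy=2.5)[:,:,::-1])
print(get_state()["joint_positions"].round(2))
go([.5,0,.2],112.3);go([.511,-.233,.18],112.3)
```

```text
[-0.86 -0.08  0.23  1.96  0.02  1.25  0.66]
t 14.15 pos [0.3897 0.2442 0.1917] jawang 74.31 tilt z [ 0.0072  0.0063 -1.    ] F [1.5 1.2 1.3] w 68.9
 slide total cm [-17.23 -20.52  -0.9 ] rows 6 per row [-2.87 -3.42 -0.15]
 turn about tool z (deg) -37.99
t 14.15 pos [0.3897 0.2442 0.1917] jawang 74.31 tilt z [ 0.0072  0.0063 -1.    ] F [1.5 1.2 1.3] w 68.9
 slide total cm [-24.58 -42.67   0.96] rows 11 per row [-2.23 -3.88  0.09]
 turn about tool z (deg) -37.99
```

View pics/s6.png

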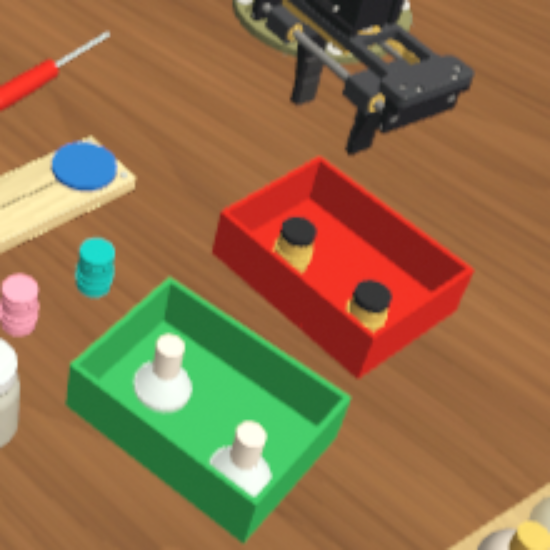

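Holder stands upright in the red bin, and the lamps are still fine. Now turn the gripper for the bracket, choosing the jaw direction that keeps the last joint mid-range.

Emit:
move_arm:
  jaw: [0,0,0,0,0]
  slide:
    - [0,0,0]
    - [0,0,0]
    - [0,0,0]
    - [0,0,0]
    - [0,0,0]
  dr:
    - [0,0,8.4]
    - [0,0,8.4]
    - [0,0,8.4]
    - [0,0,8.4]
    - [0,0,8.4]

```text
time: 14.65
position: [0.3867, 0.2422, 0.1848]
tool_rot: [-1.524, -2.747, 0.002]
ft_force: [0.0, -0.5, -0.0]
grip_width: 0.998
```

Emit:
move_arm:
  jaw: [0,0,0,0,0]
  slide:
    - [0,0,0]
    - [0,0,0]
    - [0,0,0]
    - [0,0,0]
    - [0,0,0]
  dr:
    - [0,0,8.4]
    - [0,0,8.4]
    - [0,0,8.4]
    - [0,0,8.4]
    - [0,0,8.4]

```text
time: 15.15
position: [0.3868, 0.2422, 0.1848]
tool_rot: [-2.407, -2.019, 0.002]
ft_force: [0.1, -0.7, -0.6]
grip_width: 1.002
```

Emit:
move_arm:
  jaw: [0,0,0,0,0]
  slide:
    - [0,0,0]
    - [0,0,0]
    - [0,0,0]
    - [0,0,0]
    - [0,0,0]
  dr:
    - [0,0,8.4]
    - [0,0,8.4]
    - [0,0,8.4]
    - [0,0,8.4]
    - [0,0,8.4]

```text
time: 15.65
position: [0.3868, 0.2422, 0.1848]
tool_rot: [2.97, 1.022, -0.002]
ft_force: [0.3, 0.3, -0.2]
grip_width: 1.001
```

Run:
```python
from h import *
print(get_state()["joint_positions"].round(2))
go([.5,0.05,.2],-67.7);go([.511,-.233,.18],-67.7)
```

```text
[-0.77 -0.07  0.15  1.96  0.01  1.25 -1.54]
t 15.65 pos [0.3868 0.2422 0.1848] jawang -52.03 tilt z [-8.e-04 -7.e-04 -1.e+00] F [ 0.3  0.3 -0.2] w 87.1
 slide total cm [-2.9  22.11 -1.52] rows 5 per row [-0.58  4.42 -0.3 ]
 turn about tool z (deg) 15.67
t 15.65 pos [0.3868 0.2422 0.1848] jawang -52.03 tilt z [-8.e-04 -7.e-04 -1.e+00] F [ 0.3  0.3 -0.2] w 87.1
 slide total cm [-19.44  45.1    0.5 ] rows 11 per row [-1.77  4.1   0.05]
 turn about tool z (deg) 15.67
```

Emit:
move_arm:
  jaw: [0,0,0,0,0]
  slide:
    - [-0.6,4.4,-0.2]
    - [-0.6,4.4,-0.2]
    - [-0.6,4.4,-0.2]
    - [-0.6,4.4,-0.2]
    - [-0.6,4.4,-0.2]
  dr:
    - [0,0,0]
    - [0,0,0]
    - [0,0,0]
    - [0,0,0]
    - [0,0,0]

```text
time: 16.15
position: [0.5003, 0.0495, 0.1951]
tool_rot: [-2.967, -1.031, 0.0]
ft_force: [-0.0, 0.0, -0.0]
grip_width: 1.0
```

Run:
```python
from h import *
go([.511,-.233,.19],-67.7)
```

```text
t 16.15 pos [0.5003 0.0495 0.1951] jawang -51.67 tilt z [-3.e-04  1.e-04 -1.e+00] F [-0.  0. -0.] w 87.0
 slide total cm [-16.68  22.83   0.51] rows 7 per row [-2.38  3.26  0.07]
 turn about tool z (deg) 16.03
```

Emit:
move_arm:
  jaw: [0,0,0,0,0]
  slide:
    - [-2.4,3.3,0]
    - [-2.4,3.3,0]
    - [-2.4,3.3,0]
    - [-2.4,3.3,0]
    - [-2.4,3.3,0]
  dr:
    - [0,0,0]
    - [0,0,0]
    - [0,0,0]
    - [0,0,0]
    - [0,0,0]

```text
time: 16.65
position: [0.5076, -0.1542, 0.195]
tool_rot: [-2.967, -1.031, 0.001]
ft_force: [-0.1, 0.2, 0.1]
grip_width: 0.998
```

Emit:
move_arm:
  jaw: [0,0,0,0,0]
  slide:
    - [-2.4,3.3,0]
    - [-2.3,3,0.5]
    - [0,0,0]
    - [0,0,0]
    - [0,0,0]
  dr:
    - [0,0,0]
    - [0,0,0]
    - [0,0,8]
    - [0,0,8]
    - [0,0,0]

```text
time: 17.15
position: [0.5098, -0.2315, 0.1897]
tool_rot: [-3.082, -0.606, 0.002]
ft_force: [-1.0, -0.8, 1.0]
grip_width: 1.003
```

```bash
cat > br.py <<'E'
from h import *
def bracket(n,d,im,s=None,c0=(.53,-.22),zr=(.0,.1)):
    C=cloud(n,d,s);X,Y,Z=[C[...,i] for i in range(3)]
    hsv=cv2.cvtColor(im,cv2.COLOR_RGB2HSV);H,S,V=[hsv[...,i].astype(int) for i in range(3)]
    near=(abs(X-c0[0])<.15)&(abs(Y-c0[1])<.12)&(d>0)&(Z>zr[0])&(Z<zr[1])
    o=near&(H<18)&(S>150)&(V>120); b=near&(S<50)&(V>170); h=near&(S<90)&(V<140)
    out={}
    for k,m in(("orange",o),("bar",b),("hub",h)):
        P=C[m]
        if len(P)<10: print(k,len(P));continue
        r=cv2.minAreaRect(P[:,:2].astype(np.float32))
        print(k,len(P),"mean",np.round(P.mean(0),4),"rect",np.round(r[0],4),np.round(r[1],4),round(r[2],1),"z",np.round(np.percentile(P[:,2],[2,50,98]),4));out[k]=P
    return out,C
E
python3 - <<'E'
from br import *
s=get_state();im,d=get_image("wrist");cv2.imwrite("pics/w7.png",im[:,:,::-1])
bracket("wrist",d,im,s,zr=(.03,.06))
it,dt=get_image("top");cv2.imwrite("pics/t7.png",it[:,:,::-1])
go([.511,-.233,.1],-67.7)
E
```

```text
orange 290 mean [ 0.6268 -0.1895  0.0431] rect [ 0.6263 -0.1872] [0.0253 0.0272] 19.7 z [0.0359 0.0434 0.0452]
bar 2065 mean [ 0.5501 -0.2182  0.0417] rect [ 0.5443 -0.2261] [0.157  0.0355] 18.8 z [0.0402 0.0417 0.0436]
hub 1364 mean [ 0.4928 -0.2416  0.0417] rect [ 0.5416 -0.2222] [0.1974 0.0582] 22.0 z [0.0341 0.0418 0.045 ]
t 17.25 pos [ 0.5101 -0.2309  0.19  ] jawang -67.47 tilt z [-8.e-04  1.e-04 -1.e+00] F [-0.2 -0.   0.1] w 87.0
 slide total cm [0.01 0.23 9.  ] rows 3 per row [0.   0.08 3.  ]
 turn about tool z (deg) 0.23
```

View pics/w7.png

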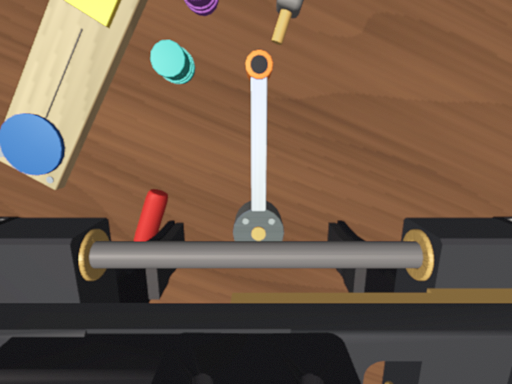

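```bash
cat >> h.py <<'E'
def ray(n,uv,z,s=None):
    p=camera_params(n);K=p["K"]
    if n=="wrist":
        T=np.eye(4);T[:3,:3]=R.from_rotvec(s["tool_rot"]).as_matrix();T[:3,3]=s["position"];T=T@p["tool_from_camera"]
    else:T=p["extrinsics"]
    v=T[:3,:3]@np.array([(uv[0]-K[0,2])/K[0,0],-(uv[1]-K[1,2])/K[1,1],-1]);t=(z-T[2,3])/v[2]
    return T[:3,3]+t*v
E
python3 - <<'E'
from br import *
s=get_state()
im=cv2.imread("pics/w7.png")[:,:,::-1].copy();hsv=cv2.cvtColor(im,cv2.COLOR_RGB2HSV);H,S,V=[hsv[...,i].astype(int) for i in range(3)]
v,u=np.mgrid[:384,:512]
g=(abs(u-259)<14)&(abs(v-234)<14)&(H>15)&(H<35)&(S>90)
o=(abs(u-259)<20)&(abs(v-65)<22)&(H<18)&(S>150)
print(g.sum(),u[g].mean(),v[g].mean(),v[g].min(),v[g].max(),o.sum())
c,r=cv2.minEnclosingCircle(np.stack([u[o],v[o]],1).astype(np.float32));print(c,r)
dk=(abs(u-259)<10)&(abs(v-65)<10)&(V<90);print("hole",u[dk].mean(),v[dk].mean())
ho=ray("wrist",(u[g].mean(),v[g].mean()),.043,s);oo=ray("wrist",(u[dk].mean(),v[dk].mean()),.044,s)
print(ho,oo,np.linalg.norm((oo-ho)[:2]),np.degrees(np.arctan2(*(oo-ho)[1::-1])))
# top camera first image: hub bolt and orange hole
im=cv2.imread("pics/top0.png")[:,:,::-1].copy();cv2.imwrite("pics/c.png",0*im[:2,:2]);hsv=cv2.cvtColor(im,cv2.COLOR_RGB2HSV);H,S,V=[hsv[...,i].astype(int) for i in range(3)]
g=(abs(u-339)<6)&(abs(v-236)<6)&(S>90)&(H>12)&(H<35);dk=(abs(u-314)<7)&(abs(v-176)<7)&(H<18)&(S>150)
c,r=cv2.minEnclosingCircle(np.stack([u[dk],v[dk]],1).astype(np.float32))
print(g.sum(),u[g].mean(),v[g].mean(),c,r)
ht=ray("top",(u[g].mean(),v[g].mean()),.043);ot=ray("top",c,.044);print(ht,ot,np.linalg.norm((ot-ht)[:2]),np.degrees(np.arctan2(*(ot-ht)[1::-1])))
for a,b in((ho,oo),(ht,ot)):
    e=(b-a)/np.linalg.norm(b-a);print("balance from hub",a+.053*e,"from end",b-.127*e)
E
```

```text
150 258.0 233.20666666666668 227 240 354
(257.1739196777344, 65.81521606445312) 17.2451171875
hole 258.9019607843137 63.97549019607843
[ 0.45929809 -0.25529729  0.043     ] [ 0.62617652 -0.18654251  0.044     ] 0.1804872033234953 22.391916315235893
32 338.5 235.5 (313.04998779296875, 175.9499969482422) 7.141871929168701
[ 0.46056849 -0.25286846  0.043     ] [ 0.62495576 -0.18307438  0.044     ] 0.1785899977535593 23.004673596854047
balance from hub [ 0.50830112 -0.23510779  0.04329365] from end [ 0.50875415 -0.23492114  0.04329636]
balance from hub [ 0.50935279 -0.23215606  0.04329676] from end [ 0.50805752 -0.23270599  0.04328889]
```

Wrist: hub bolt (258,233) and orange hole (259,64) give 180.5 mm apart, as it should be, with the balance point at (0.5085, -0.2345). Lower onto the bar.

Run:
```python
from h import *
go([.5085,-.2345,.0135],-67.6)
```

```text
t 17.25 pos [ 0.5101 -0.2309  0.19  ] jawang -67.47 tilt z [-8.e-04  1.e-04 -1.e+00] F [-0.2 -0.   0.1] w 87.0
 slide total cm [-0.27  0.28 17.65] rows 4 per row [-0.07  0.07  4.41]
 turn about tool z (deg) 0.13
```

Emit:
move_arm:
  jaw: [0,0,0,0,0]
  slide:
    - [-0.3,0.3,4]
    - [0,0,4.5]
    - [0,0,4]
    - [0,0,2]
    - [0,0,0]
  dr:
    - [0,0,0]
    - [0,0,0]
    - [0,0,0]
    - [0,0,0]
    - [0,0,0]

```text
time: 17.75
position: [0.506, -0.2336, 0.0422]
tool_rot: [-3.078, -0.612, 0.01]
ft_force: [-0.3, -0.1, 0.7]
grip_width: 0.998
```

Run:
```python
from br import *
s=get_state();im,d=get_image("wrist");cv2.imwrite("pics/w8.png",im[:,:,::-1])
go([.5085,-.2345,.0135],-67.6)
```

```text
t 17.8 pos [ 0.5077 -0.2345  0.0445] jawang -67.55 tilt z [-2.9e-03  5.0e-04 -1.0e+00] F [-0.5  0.2  0.4] w 86.8
 slide total cm [0.08 0.04 3.1 ] rows 1 per row [0.08 0.04 3.1 ]
 turn about tool z (deg) 0.05
```

View pics/w8.png

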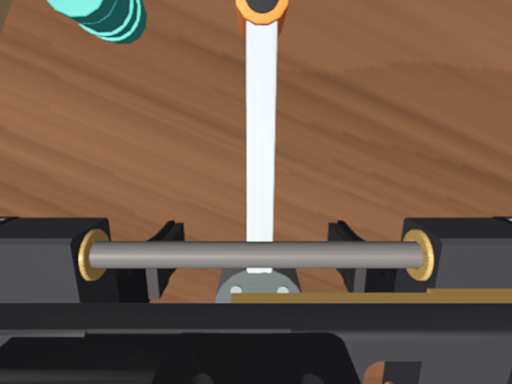

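Emit:
move_arm:
  jaw: [0,0,0,0]
  slide:
    - [0,0.1,1.5]
    - [0,0,1.2]
    - [0,0,0.4]
    - [0,0,0]
  dr:
    - [0,0,0]
    - [0,0,0]
    - [0,0,0]
    - [0,0,0]

```text
time: 18.2
position: [0.5086, -0.2359, 0.014]
tool_rot: [-3.082, -0.608, 0.001]
ft_force: [0.5, -0.5, -0.3]
grip_width: 1.001
```

Run:
```python
from br import *
go([.5085,-.2345,.0135],-67.6)
```

```text
t 18.2 pos [ 0.5086 -0.2359  0.014 ] jawang -67.68 tilt z [-1.e-03  3.e-04 -1.e+00] F [ 0.5 -0.5 -0.3] w 87.1
 slide total cm [ 0.05 -0.14  0.05] rows 1 per row [ 0.05 -0.14  0.05]
 turn about tool z (deg) -0.08
```

Emit:
move_arm:
  jaw: [255,255,255,255,255]
  slide:
    - [0,-0.1,0]
    - [0,0,0]
    - [0,0,0]
    - [0,0,0]
    - [0,0,0]
  dr:
    - [0,0,0]
    - [0,0,0]
    - [0,0,0]
    - [0,0,0]
    - [0,0,0]
  force: 50

```text
time: 18.7
position: [0.5088, -0.2352, 0.0148]
tool_rot: [3.082, 0.608, 0.001]
ft_force: [-0.3, 1.0, 1.6]
grip_width: 0.632
```

Emit:
move_arm:
  jaw: [255,255,255,255,255]
  slide:
    - [0,0,0]
    - [0,0,0]
    - [0,0,0]
    - [0,0,0]
    - [0,0,0]
  dr:
    - [0,0,0]
    - [0,0,0]
    - [0,0,0]
    - [0,0,0]
    - [0,0,0]

```text
time: 19.2
position: [0.5086, -0.2351, 0.0145]
tool_rot: [-3.082, -0.608, 0.0]
ft_force: [0.9, -0.5, 0.2]
grip_width: 0.178
```

Emit:
move_arm:
  jaw: [255,255,255,255,255]
  slide:
    - [0,0,0]
    - [0,0,0]
    - [0,0,0]
    - [0,0,0]
    - [0,0,0]
  dr:
    - [0,0,0]
    - [0,0,0]
    - [0,0,0]
    - [0,0,0]
    - [0,0,0]

```text
time: 19.7
position: [0.5086, -0.2351, 0.0146]
tool_rot: [-3.082, -0.608, -0.0]
ft_force: [-0.2, -0.4, 0.3]
grip_width: 0.179
```

Gripped (15.6 mm ≈ 16). Small test lift of 25 mm, and check the moment and level.

Emit:
move_arm:
  jaw: [255,255,255,255,255]
  slide:
    - [0,0,-0.5]
    - [0,0,-1]
    - [0,0,-1]
    - [0,0,0]
    - [0,0,0]
  dr:
    - [0,0,0]
    - [0,0,0]
    - [0,0,0]
    - [0,0,0]
    - [0,0,0]

```text
time: 20.2
position: [0.5089, -0.2351, 0.04]
tool_rot: [3.082, 0.608, 0.002]
ft_force: [0.1, 0.1, -6.3]
grip_width: 0.179
```

Run:
```python
from br import *
s=get_state();im,d=get_image("wrist");cv2.imwrite("pics/w9.png",im[:,:,::-1])
out,C=bracket("wrist",d,im,s,zr=(.05,.085))
e=np.array([np.cos(np.radians(22.4)),np.sin(np.radians(22.4))])
P=out["bar"];a=(P[:,:2]-s["position"][:2])@e;k=(a>.02)
print("slope deg",np.degrees(np.arctan(np.polyfit(a[k],P[k,2],1)[0])),a[k].min(),a[k].max())
print(st())
print("moment about jaw axis at tcp",s["torque"]@np.array([e[1],-e[0],0]))
```

```text
orange 269 mean [ 0.6146 -0.1891  0.0661] rect [ 0.6151 -0.1882] [0.0054 0.0212] 7.7 z [0.0512 0.0684 0.0702]
bar 8645 mean [ 0.564  -0.2127  0.0672] rect [ 0.5524 -0.2175] [0.1369 0.0157] 22.3 z [0.0659 0.0672 0.0685]
hub 524 mean [ 0.5197 -0.2315  0.0628] rect [ 0.5491 -0.216 ] [0.1408 0.0345] 26.7 z [0.0507 0.0624 0.0827]
slope deg 0.03244505254907258 0.020090734088173877 0.11533252498571697
{'time': np.float64(20.25), 'position': array([ 0.5086, -0.2349,  0.0396]), 'tool_rot': array([-3.0819e+00, -6.0810e-01, -3.0000e-04]), 'ft_force': array([ 0.1409,  0.2853, -5.0758]), 'torque': array([-0.1214,  0.1738, -0.0423]), 'grip_width': np.float64(0.1811)}
moment about jaw axis at tcp -0.16217136009080024
```

View pics/w9.png

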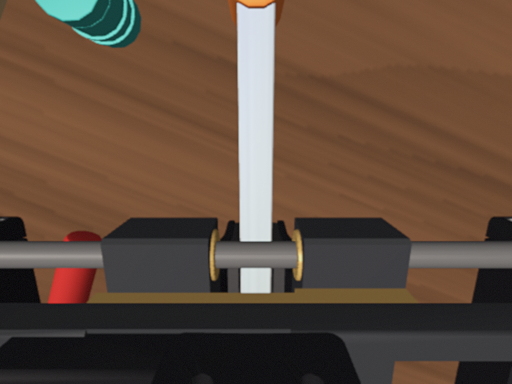

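Level (0.03° slope) and held. Re-measure the now clear pads.

Run:
```python
from br import *
print(st()["torque"])
for n in("top","scene"):
    im,d=get_image(n);cv2.imwrite(f"pics/{n}10.png",im[:,:,::-1]);C=cloud(n,d)
    hsv=cv2.cvtColor(im,cv2.COLOR_RGB2HSV);H,S,V=[hsv[...,i].astype(int) for i in range(3)]
    X,Y,Z=[C[...,i] for i in range(3)]
    box=(abs(X-.545)<.16)&(abs(Y-.008)<.09)&(d>0)
    r={}
    for k,m in(("blue",(H>100)&(H<125)&(S>120)),("yellow",(H>25)&(H<35)&(S>200))):
        m=(m&box).astype(np.uint8);c,_=cv2.findContours(m,0,1);c=max(c,key=cv2.contourArea)
        pts=np.array([ray(n,p,.026)[:2] for p in c[:,0]],np.float32)
        if k=="blue": q=cv2.fitEllipse(pts)
        else:q=cv2.minAreaRect(pts)
        r[k]=np.array(q[0]);print(n,k,np.round(q[0],4),np.round(q[1],4),round(q[2],1))
    e=r["yellow"]-r["blue"];print("dist",np.linalg.norm(e),"ang",np.degrees(np.arctan2(e[1],e[0])))
    m=box&(Z>.012)&(Z<.035);print("board",cv2.minAreaRect(C[m][:,:2].astype(np.float32)))
print(st()["torque"],st()["ft_force"])
```

```text
[-0.1214  0.1738 -0.0423]
top blue [0.4542 0.0229] [0.0595 0.0605] 112.0Traceback (most recent call last):
  File "<stdin>", line 10, in <module>
ValueError: max() iterable argument is empty
```

View pics/top10.png

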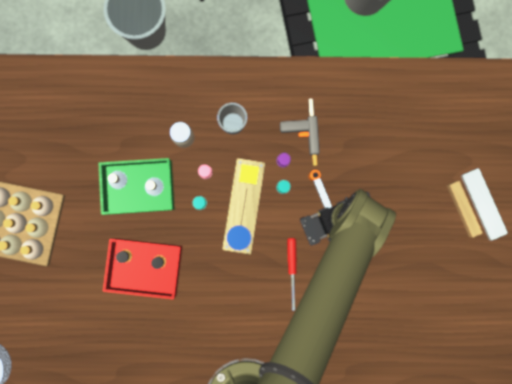

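Run:
```python
from br import *
for n in("top","scene"):
    im,d=get_image(n);C=cloud(n,d)
    hsv=cv2.cvtColor(im,cv2.COLOR_RGB2HSV);H,S,V=[hsv[...,i].astype(int) for i in range(3)]
    X,Y,Z=[C[...,i] for i in range(3)]
    box=(abs(X-.545)<.16)&(abs(Y-.008)<.09)&(d>0)
    r={}
    for k,m in(("blue",(H>95)&(H<128)&(S>100)),("yellow",(H>24)&(H<38)&(S>160)&(V>150))):
        m=(m&box).astype(np.uint8);c,_=cv2.findContours(m,0,1);c=max(c,key=cv2.contourArea)
        pts=np.array([ray(n,p,.026)[:2] for p in c[:,0]],np.float32)
        q=cv2.fitEllipse(pts) if k=="blue" else cv2.minAreaRect(pts)
        r[k]=np.array(q[0]);print(n,k,np.round(q[0],4),np.round(q[1],4),round(q[2],1))
    e=r["yellow"]-r["blue"];print("dist",np.linalg.norm(e),"ang",np.degrees(np.arctan2(e[1],e[0])))
    m=box&(Z>.012)&(Z<.035);print("board",cv2.minAreaRect(C[m][:,:2].astype(np.float32)))
print(st()["torque"],st()["ft_force"])
go([.508,.0145,.14],-98.8)
```

```text
top blue [0.4543 0.0227] [0.0613 0.0626] 96.7
top yellow [ 0.631  -0.0046] [0.041  0.0426] 83.1
dist 0.17884538789421114 ang -8.773078017249286
board ((0.5439054369926453, 0.008397683501243591), (0.0799533948302269, 0.26021429896354675), 81.25060272216797)
scene blue [0.4576 0.0245] [0.0657 0.0703] 128.3
scene yellow [ 0.6345 -0.0026] [0.0526 0.0518] 83.0
dist 0.17897030066817074 ang -8.70471270290283
board ((0.5472063422203064, -0.004601113498210907), (0.11239685863256454, 0.2707565128803253), 80.77655029296875)
[-0.0845  0.144   0.047 ] [-0.0809  0.2387 -6.6804]
t 20.4 pos [ 0.5083 -0.235   0.0392] jawang -67.69 tilt z [-7.e-04  4.e-04 -1.e+00] F [-0.1  0.2 -6.7] w 15.3
 slide total cm [  9.44 -23.09 -10.07] rows 6 per row [ 1.57 -3.85 -1.68]
 turn about tool z (deg) 31.11
```

Emit:
move_arm:
  jaw: [255,255,255,255,255]
  slide:
    - [0,0,-1.5]
    - [0,0,-2.5]
    - [0,0,-2.5]
    - [0,0,-2]
    - [0,0,-1]
  dr:
    - [0,0,0]
    - [0,0,0]
    - [0,0,0]
    - [0,0,0]
    - [0,0,0]

```text
time: 20.9
position: [0.5098, -0.236, 0.1375]
tool_rot: [3.081, 0.607, 0.006]
ft_force: [-0.0, -1.0, -6.0]
grip_width: 0.178
```

Emit:
move_arm:
  jaw: [255,255,255,255,255]
  slide:
    - [0.5,-1.2,0]
    - [1,-2.5,0]
    - [1.2,-3,0]
    - [1.2,-3,0]
    - [1.2,-3,0]
  dr:
    - [0,0,0]
    - [0,0,0]
    - [0,0,0]
    - [0,0,0]
    - [0,0,0]

```text
time: 21.4
position: [0.5062, -0.0958, 0.1333]
tool_rot: [-3.081, -0.608, 0.003]
ft_force: [-0.1, -0.6, -5.4]
grip_width: 0.175
```

Emit:
move_arm:
  jaw: [255,255,255,255,255]
  slide:
    - [1.2,-3,0]
    - [1.2,-3,0]
    - [1,-2.5,0]
    - [0.8,-1.6,0]
    - [0.1,-0.3,0]
  dr:
    - [0,0,0]
    - [0,0,0]
    - [0,0,0]
    - [0,0,0]
    - [0,0,0]

```text
time: 21.9
position: [0.5065, 0.0184, 0.1333]
tool_rot: [-3.079, -0.616, 0.003]
ft_force: [-1.1, 0.4, -6.1]
grip_width: 0.179
```

Emit:
move_arm:
  jaw: [255,255,255,255,255]
  slide:
    - [0,0,0]
    - [0,0,0]
    - [0,0,0]
    - [0,0,0]
    - [0,0,0]
  dr:
    - [0,0,4]
    - [0,0,7]
    - [0,0,7]
    - [0,0,7]
    - [0,0,4]

```text
time: 22.4
position: [0.5068, 0.0135, 0.1336]
tool_rot: [3.135, -0.191, -0.003]
ft_force: [-0.1, 0.1, -5.6]
grip_width: 0.174
```

Emit:
move_arm:
  jaw: [255,255,255]
  slide:
    - [0,0,0]
    - [0,0,0]
    - [0,0,0]
  dr:
    - [0,0,2]
    - [0,0,0]
    - [0,0,0]

```text
time: 22.7
position: [0.5072, 0.0138, 0.134]
tool_rot: [3.132, -0.237, -0.002]
ft_force: [-1.5, -0.4, -5.9]
grip_width: 0.173
```

Run:
```python
from br import *
s=get_state();im,d=get_image("wrist")
out,C=bracket("wrist",d,im,s,c0=(.55,.01),zr=(.10,.2))
M=R.from_rotvec(s["tool_rot"]).as_matrix();e=M[:2,0]
P=out["bar"];a=(P[:,:2]-s["position"][:2])@e;k=(a>.02)&(abs(P[:,2]-np.median(P[:,2]))<.01)
print("slope deg",np.degrees(np.arctan(np.polyfit(a[k],P[k,2],1)[0])),a[k].min(),a[k].max())
o=out.get("orange")
im2,d2=get_image("scene");im3,d3=get_image("top")
cv2.imwrite("pics/a11.png",np.hstack([cv2.resize(x,(400,300)) for x in(im,im2)])[:,:,::-1]);cv2.imwrite("pics/t11.png",im3[:,:,::-1])
cv2.imwrite("pics/z11.png",cv2.resize(im2[90:270,180:390],None,fx=3,fy=3)[:,:,::-1])
r=cv2.minAreaRect(P[:,:2].astype(np.float32));print("bar rect",r)
go([.5070,.0147,.1],-98.75);print(st())
```

```text
orange 337 mean [ 6.224e-01 -6.000e-04  1.562e-01] rect [ 0.623 -0.001] [0.0215 0.0057] 66.3 z [0.1285 0.1619 0.1641]
bar 8717 mean [0.5662 0.0042 0.161 ] rect [0.5537 0.0061] [0.016  0.1368] 81.3 z [0.1597 0.161  0.1623]
hub 1442 mean [0.5126 0.0118 0.1713] rect [ 0.5503 -0.0008] [0.0342 0.1435] 69.4 z [0.1367 0.1823 0.1978]
slope deg -0.08375566867227097 0.020012172852844106 0.11552194786659208
bar rect ((0.5537340641021729, 0.006069444119930267), (0.016048207879066467, 0.1367977261543274), 81.3231430053711)
t 22.85 pos [0.5077 0.0141 0.1344] jawang -98.67 tilt z [-4.e-04 -1.e-04 -1.e+00] F [ 0.4  0.3 -5. ] w 15.6
 slide total cm [-0.07 -0.05  3.44] rows 1 per row [-0.07 -0.05  3.44]
 turn about tool z (deg) 0.08
{'time': np.float64(22.85), 'position': array([0.5077, 0.0141, 0.1344]), 'tool_rot': array([ 3.1325e+00, -2.3750e-01, -5.0000e-04]), 'ft_force': array([ 0.4308,  0.3375, -4.9627]), 'torque': array([-0.042 ,  0.1614, -0.0228]), 'grip_width': np.float64(0.1794)}
```

View pics/a11.png

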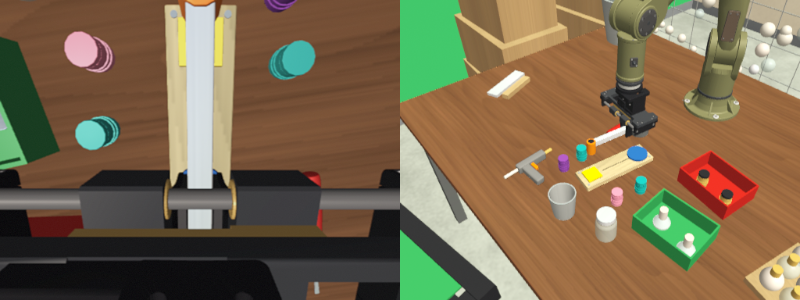

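View pics/z11.png

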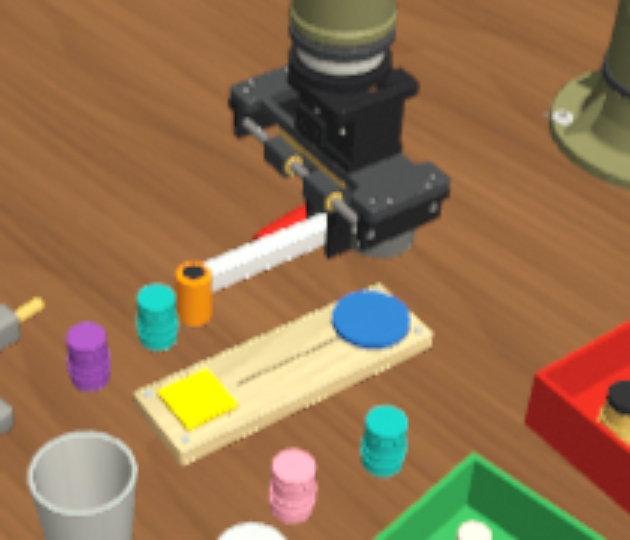

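Run:
```python
from br import *
s=get_state();im,d=get_image("wrist");C=cloud("wrist",d,s)
M=R.from_rotvec(s["tool_rot"]).as_matrix();e=M[:2,0];f=M[:2,1]
X,Y,Z=[C[...,i] for i in range(3)]
D=C[...,:2]-s["position"][:2];a=D@e;b=D@f
hsv=cv2.cvtColor(im,cv2.COLOR_RGB2HSV);H,S,V=[hsv[...,i].astype(int) for i in range(3)]
y=(H>24)&(H<38)&(S>160)&(Z>.01)&(Z<.04)&(d>0)
print("yellow along",np.percentile(a[y],[1,99]),"across",np.percentile(b[y],[1,99]),np.median(Z[y]))
w=(Z>.012)&(Z<.022)&(d>0)&(abs(b)<.08)
for lo in np.arange(.03,.17,.02):
    k=w&(a>lo)&(a<lo+.02)
    if k.sum()>20: print("board a",round(lo,2),np.percentile(b[k],[1,99]).round(4),np.median(Z[k]).round(4))
k=w; print("board far end a",np.percentile(a[k],99.7))
```

```text
yellow along [0.10101969 0.14578615] across [-0.01436197  0.02505925] 0.02506174193890634
board a 0.03 [-0.0378  0.0409] 0.0177
board a 0.05 [-0.038   0.0409] 0.0177
board a 0.07 [-0.0377  0.0408] 0.0177
board a 0.09 [-0.0378  0.041 ] 0.0176
board a 0.11 [-0.038  0.041] 0.0177
board a 0.13 [-0.038   0.0411] 0.0177
board a 0.15 [-0.0374  0.0792] 0.0178
board far end a 0.1671485079038366
```

Wrist check: the board is parallel to the bar, 0.5 mm off sideways, and along it to about 1–2 mm. Lowering to an underside height of 86 mm.

Emit:
move_arm:
  jaw: [255,255,255,255,255]
  slide:
    - [-0.1,0.05,0.8]
    - [0,0,1.2]
    - [0,0,0.9]
    - [0,0,0.4]
    - [0,0,0]
  dr:
    - [0,0,0]
    - [0,0,0]
    - [0,0,0]
    - [0,0,0]
    - [0,0,0]

```text
time: 23.4
position: [0.506, 0.0138, 0.1004]
tool_rot: [3.132, -0.238, -0.003]
ft_force: [-0.1, 1.1, -5.8]
grip_width: 0.175
```

Emit:
move_arm:
  jaw: [255,255,255,255,255]
  slide:
    - [0,0,0]
    - [0,0,0]
    - [0,0,0]
    - [0,0,0]
    - [0,0,0]
  dr:
    - [0,0,0]
    - [0,0,0]
    - [0,0,0]
    - [0,0,0]
    - [0,0,0]

```text
time: 23.9
position: [0.5069, 0.014, 0.1017]
tool_rot: [-3.132, 0.238, -0.001]
ft_force: [0.2, -0.2, -5.9]
grip_width: 0.177
```

Run:
```python
from br import *
s=get_state();im,d=get_image("wrist")
out,C=bracket("wrist",d,im,s,c0=(.55,.01),zr=(.08,.15))
M=R.from_rotvec(s["tool_rot"]).as_matrix();e=M[:2,0];f=M[:2,1]
P=out["bar"];a=(P[:,:2]-s["position"][:2])@e;k=(a>.02)&(abs(P[:,2]-np.median(P[:,2]))<.01)
print("slope deg",np.degrees(np.arctan(np.polyfit(a[k],P[k,2],1)[0])),"far",a[k].max(),"underside",np.median(P[k,2])-.042)
Q=C.copy();D=Q[...,:2]-s["position"][:2];A=D@e;B=D@f;Z=Q[...,2]
hsv=cv2.cvtColor(im,cv2.COLOR_RGB2HSV);H,S,V=[hsv[...,i].astype(int) for i in range(3)]
y=(H>24)&(H<38)&(S>160)&(Z>.01)&(Z<.04)&(d>0);print("yellow front",np.percentile(A[y],1))
w=(Z>.012)&(Z<.022)&(d>0)&(abs(B)<.06)&(A<.09)&(A>.03);print("board",np.percentile(B[w],[1,99]))
kb=k;print("bar across",np.percentile(((P[:,:2]-s['position'][:2])@f)[k],[1,99]))
im2,_=get_image("scene");cv2.imwrite("pics/z12.png",cv2.resize(im2[90:340,180:450],None,fx=2.4,fy=2.4)[:,:,::-1])
im3,_=get_image("top");cv2.imwrite("pics/t12.png",im3[:,:,::-1])
print(st())
```

```text
orange 326 mean [ 0.6218 -0.0007  0.1247] rect [ 0.6221 -0.0012] [0.0207 0.0053] 67.5 z [0.0978 0.1299 0.1321]
bar 8722 mean [0.5659 0.0043 0.1289] rect [0.5535 0.0062] [0.0161 0.1367] 81.3 z [0.1275 0.1289 0.1302]
hub 713 mean [0.5165 0.0113 0.1237] rect [ 0.5501 -0.0006] [0.0341 0.1446] 69.4 z [0.1028 0.1226 0.1499]
slope deg -0.00706246616144531 far 0.11556463551883087 underside 0.08687700670577228
yellow front 0.1011090036556152
board [-0.0379969   0.04049392]
bar across [-0.00711479  0.0083651 ]
{'time': np.float64(24.05), 'position': array([0.5069, 0.0139, 0.1016]), 'tool_rot': array([-3.1325e+00,  2.3780e-01, -3.0000e-04]), 'ft_force': array([ 0.3841, -0.0751, -5.3507]), 'torque': array([-0.0408,  0.2084, -0.0131]), 'grip_width': np.float64(0.1781)}
```

View pics/z12.png

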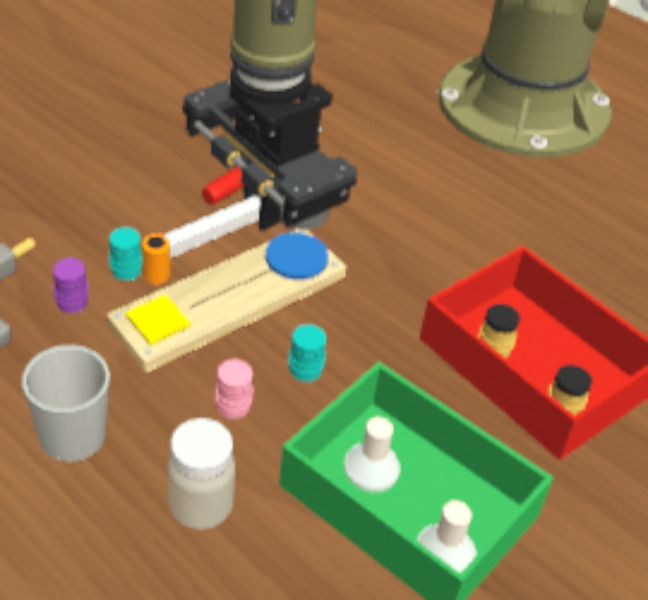

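View pics/t12.png

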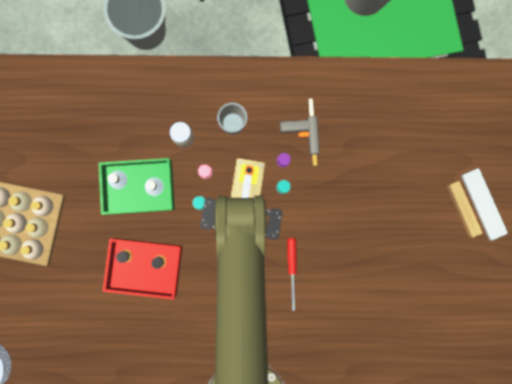

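Level, steady, and aligned; the bystanders are at the same pixels as at the start. Handing in.

```bash
python3 -c "
from bench import *
print(close_job())"
```

```text
the job is handed in; nothing more can be done
None
```

The job is handed in after about 24 s. I lowered the spot lamp into the green bin and the brass, black-topped holder into the red bin. Both were released on floor contact and stand upright in the empty halves. The arm then gripped the bracket about 52–53 mm from the hub axis and is still holding it over the jig.

**Last checks:**
- **Level and height:** the bar slope is about 0.0°. The bracket's underside is about 87 mm above the bench, roughly 61 mm above the pad tops.
- **Alignment:** the bar is parallel to the jig and within about 1 mm sideways. Along the jig it is within about 1–2 mm. I checked the orange end against the yellow pad in the images. The hub over the blue pad is worked out from geometry, since the gripper hid it.
- **Bystanders:** the screwdriver, pail, jar and glue gun look unmoved in the last picture.

**One disagreement:** with the bracket held, the wrist moment read about 0.2 N·m. By weight, that would put the balance point 30–40 mm off. I put it down to a sensor offset from turning the gripper about 170° since the start, but had no reading with the gripper empty to confirm that. The measured bar geometry and the steady level both say the grip is right.

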